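# Pop the bit case open and snap it shut

## Robot

A 7-joint arm with a two-finger parallel gripper is mounted at the origin on the work surface. World frame = base frame: x ahead of the robot, y to its left, z up, the work surface at z = 0. Lengths are in m, angles in rad, forces in N, time in s.
With the tool pointing down it reaches from about 0.425 to 0.875 m from the base axis. Payload 4.7 kg.
Tool frame: the origin (TCP) lies at the very end of the fingers, on their centre line; the grasp point (between the pads) lies 19 mm behind it (ctrl.grasp_offset is the distance from the TCP to the grasp point, in m); z points along the fingers, y is the direction in which the jaws open and shut (so a half turn about z gives the same grasp; the last joint's range is limited). The gripper opens to 87 mm and grips with 3 to 60 N. Pads are 19 mm wide; open, the fingers measure 117 mm over their backs; the gripper's body (75 mm by 190 mm) begins 51 mm behind the grasp point.
Start: joints at [0.014, 0.321, -0.07, 1.45, 0.023, 1.371, -0.057], TCP at [0.65, -0, 0.223] pointing down, gripper open.
Joint ranges: [-2.86, 2.86], [-0.3, 2.09], [-1.38, 1.24], [0.06, 2.45], [-1.56, 4.7], [0.09, 2.05], [-2.69, 2.69]. Speed limits (rad/s): [2.57, 2.57, 3.14, 3.14, 3.14, 3.14, 3.14].

## Interface

Orientations are given as a rotation vector (axis times angle).
In Python, from bench import ctrl gives the robot as it stands.
- The arm moves only by the shell command python3 -m creep 'ROWS' [FORCE]. ROWS is JSON, a list that holds one entry, the list of rows, each a list of 7 numbers: the opening, from 0 (shut) to 1 (fully open), then the shift along the tool's x, y, z in mm, then the turn, a rotation vector about the tool's x, y, z in rad. In form: [[[grip, dx, dy, dz, rx, ry, rz], ...]]. A call has 1 to 5 rows; each row is the pose to reach, as a shift and turn from the pose commanded when the call began, along the tool's axes at that moment; what a row does not reach only later rows make up. A row lasts 1/10 s, in which the tool goes at most 50 mm and 8.59 degrees, less where a joint would pass 70% of its speed; a pose out of reach is approached as far as the arm can. A call with a gripper value outside its range is refused whole. The fingers move at their own pace and stop on an object; FORCE is the grip in N (left out, the last holds). Time passes only in rows, so rows that repeat a pose let the fingers close. It gives the time, the measured TCP pose, the force and the opening at its end, in the units of the state.
- ctrl.get_state(): the state, without advancing time (a new reading comes with each control period).
- ctrl.get_image(name): name is "scene" or "side" or "wrist"; returns the picture (480x640x3 uint8, red, green, blue); there is no depth.
- ctrl.camera_params(name): a dict with "K" (3x3 intrinsics, pixels), "pose" (4x4, takes a point from camera to world coordinates). Camera axes: x right, y down, z forward; pixel columns grow to the right and rows downward; lengths in m; the calibration is good to about 2 mm. A picture is of the moment at which its call begins: read the wrist's pose just before it. camera_params takes no time and is no camera call; for the wrist camera it gives the pose at the moment of the call.
- ctrl.close_job(): hands the job in, once; it reports no verdict.
The state is a dict: "time": time; "joint_positions": joint angles; "qd": joint speeds; "joint_torque": joint torques, N m; "position": TCP position; "tool_rot": TCP orientation; "ft_force": force on the tool from outside, world axes, zero at the start; "torque": the same for the moment, N m; "grip_width": opening from 0.0 (shut) to 1.0 (fully open).
Only numpy, scipy, OpenCV 4.12 (cv2) and the standard library are available. Lean on these libraries where they do the work, as an engineer would, in place of code of your own. Each camera call takes 0.05 s, during which the arm holds its last target. There are 200 camera calls.

## Task

Press down the yellow thumb latch of the green bit case so that its sprung lid pops wide open, leave it open for a second so that the drill bits can be seen, then push the lid down until it snaps shut and stays shut by itself. Leave the blue bit case shut, and leave the brass plumb bob standing where it is.

Things in the scene. Friction and masses are not known exactly. Their poses are not given: they have to be found in the camera images.
- green_button (a point): Centre of the top of the green case's yellow thumb pad, 36 mm above the table; pad 32 (x) by 34 (y) mm. Site x is level, from pad towards lid and hinge; z up. Pushed down 3 to 5 mm (about 2 N) it lets the lid go; it stops at 10 mm (3 N) and springs back. The latch's hook stands behind it, 29 to 45 mm in +x, 59 mm high, and tips up to 10 mm towards the pad.
- green_lid (a joint): Sprung lid of the green case (fixed box, 90 mm in x, 130 wide), rad: 0 shut, 0.75 wide open. Shut it spans 45 to 135 mm in +x from the pad's centre, top 50 mm high, hinge at 135 mm, 40 mm high. Open, its free edge is 69 mm in +x, 107 mm high. To shut, push straight down 85 mm in +x from the pad; the last 10 mm need 8 N; latched it stays below 0.03, else it reopens.
- blue_lid (a joint): Lid of the blue case, rad: 0 shut. The blue case is the same in shape and also has a yellow thumb latch; the two cases may stand in each other's place, 0.3 m or more apart.
- bob_mid (a point): Half-way up the cast brass plumb bob, 86 mm tall and 36 mm across, standing loose on its cap with the point up, between the two cases; z along its axis.

How it is judged:
On the way:
1. the green case's lid stands wide open (beyond 0.6 rad) for half a second (value of joint green_lid above 0.6 rad), for 0.5 s.
At the end, for the whole second after the job is handed in: The green lid is latched shut (below 0.05 rad, staying so by itself), the blue lid is shut (below 0.05 rad), and the plumb bob stands upright (within 0.2 rad) within 20 mm of where it started (value of joint each of green_lid, blue_lid below 0.05 rad and distance of bob_mid from where it was at the start of the episode below 0.02 m and angle between bob_mid's own z axis and vertical below 0.2 rad); the robot touches nothing.
It fails at once if the blue case is opened (its lid beyond 0.15 rad) (value of joint blue_lid above 0.15 rad).
It fails at once if the plumb bob is knocked over or pushed away (tilted over 0.5 rad or moved over 30 mm) (angle between bob_mid's own z axis and vertical above 0.5 rad or distance of bob_mid from where it was at the start of the episode above 0.03 m).
It also fails if it takes over 35 s, if anything falls off the work surface, if the arm or the gripper's body presses on something with over 40 N, if the wrist force passes 120 N, or if a joint passes its speed limit or range.

## Working session

There is one attempt and no reset: what is moved stays moved. The work goes in short steps, Python scripts to look and compute and a shell command to move; the robot and the scene stay as the last step left them, time stands still between calls to the robot, and variables do not carry over. Pictures are saved under pics/ and viewed, about 8 in all and at most 12, crops included, and the job is handed in when it is done.

```bash
mkdir -p pics
python3 - <<'E'
from bench import ctrl
import cv2
for n in ("scene","side"):
    cv2.imwrite(f"pics/{n}0.png",ctrl.get_image(n)[:,:,::-1])
s=ctrl.get_state();print(s)
E
```

```text
{'time': 0.1, 'joint_positions': array([ 0.01409791,  0.32178048, -0.0700622 ,  1.45154288,  0.02263088,
        1.37080907, -0.05689007]), 'qd': array([ 0.00093877, -0.00142832,  0.00073879, -0.00325464,  0.00073943,
        0.00081016,  0.00100036]), 'joint_torque': array([ 1.37795760e-04, -4.92569017e+01, -4.06077392e-01, -3.13399816e+01,
       -6.42974046e-02,  3.95253638e-02,  6.49213871e-05]), 'position': array([ 6.49505133e-01, -7.24914706e-05,  2.21555284e-01]), 'tool_rot': array([-2.22060454e+00, -2.22065883e+00,  2.08630911e-03]), 'ft_force': array([ 0.04773547, -0.77902036,  0.23129723]), 'torque': array([0.01732621, 0.00194511, 0.04308174]), 'grip_width': 1.0013282828733343}
```

View pics/scene0.png

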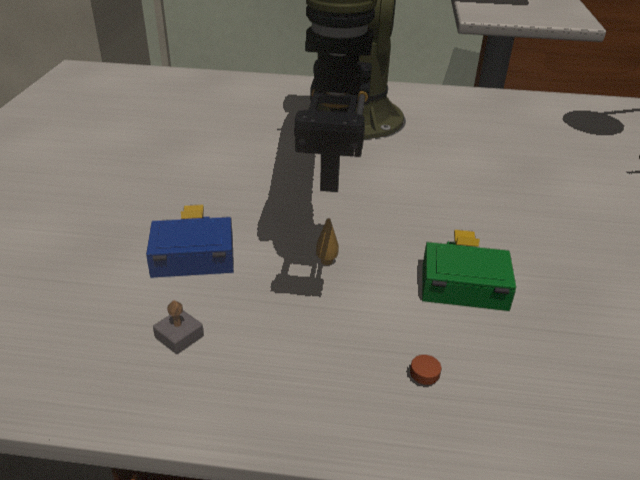

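View pics/side0.png

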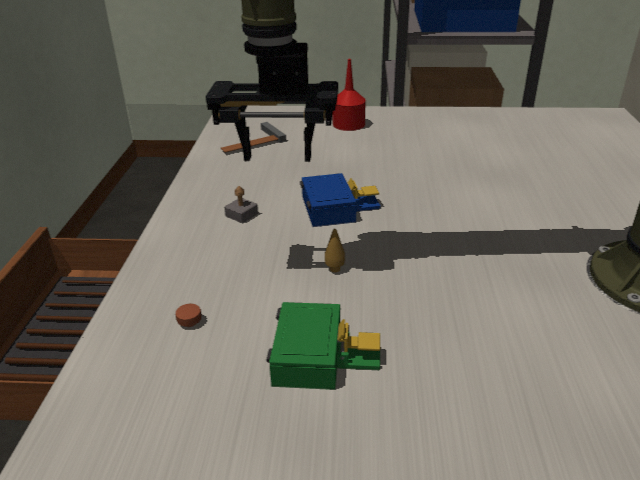

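Scene: green case on the robot's left, at about (468,272) in the scene picture with its pad at (466,237). In the side picture its lid top is at about (308,328) and its pad at (363,341). The blue case is on the robot's right, and the bob stands between them.

```bash
cat > h.py <<'E'
from bench import ctrl
import cv2, numpy as np
def onplane(n,uv,z,P=None):
    P=P or ctrl.camera_params(n);T=P["pose"]
    d=T[:3,:3]@np.linalg.solve(P["K"],[*uv,1]);o=T[:3,3]
    return (o+d*(z-o[2])/d[2])[:2]
def blobs(img,lo,hi,amin):
    m=cv2.inRange(cv2.cvtColor(img,cv2.COLOR_RGB2HSV),lo,hi)
    n,l,s,c=cv2.connectedComponentsWithStats(m)
    return [(s[i].tolist(),c[i].round(1).tolist()) for i in range(1,n) if s[i][4]>amin]
E
python3 - <<'E'
from h import *
for n in("scene","side"):
    im=cv2.imread(f"pics/{n}0.png")[:,:,::-1].copy()
    print(n,"yellow",blobs(im,(20,150,90),(32,255,255),20))
print("lid side",[onplane("side",p,.05).round(3).tolist() for p in((281,303),(341,304),(337,353),(273,350))])
print("lid scene",[onplane("scene",p,.05).round(3).tolist() for p in((427,245),(511,250),(513,288),(425,280))])
print("pad side",onplane("side",(363,341),.036),"pad scene",onplane("scene",(466,237),.036))
print("bob",onplane("side",(335,250),.043),onplane("scene",(328,241),.043))
a=cv2.imread("pics/side0.png")[290:400,250:400];b=cv2.imread("pics/scene0.png")[220:320,410:530]
f=lambda i:cv2.resize(i,(600,300 if 0 else int(600*i.shape[0]/i.shape[1])),interpolation=cv2.INTER_CUBIC)
A,B=f(a),f(b);k=.59;cv2.imwrite("pics/crop.png",np.hstack([cv2.resize(A,(400,293)),cv2.resize(B,(352,293))]))
E
```

```text
scene yellow [([181, 205, 22, 13, 236], [192.0, 211.5]), ([455, 230, 24, 16, 305], [465.7, 238.0])]
side yellow [([348, 179, 9, 11, 48], [351.9, 184.3]), ([357, 186, 22, 9, 139], [367.9, 190.4]), ([338, 320, 10, 20, 135], [342.7, 329.8]), ([351, 332, 29, 18, 429], [366.5, 341.0])]
lid side [[0.634, 0.151], [0.542, 0.15], [0.545, 0.256], [0.633, 0.254]]
lid scene [[0.558, 0.146], [0.551, 0.277], [0.644, 0.267], [0.645, 0.141]]
pad side [0.50874969 0.21504798] pad scene [0.506767   0.21308467]
bob [ 0.55782104 -0.00781743] [ 0.56214715 -0.00920688]
```

View pics/crop.png

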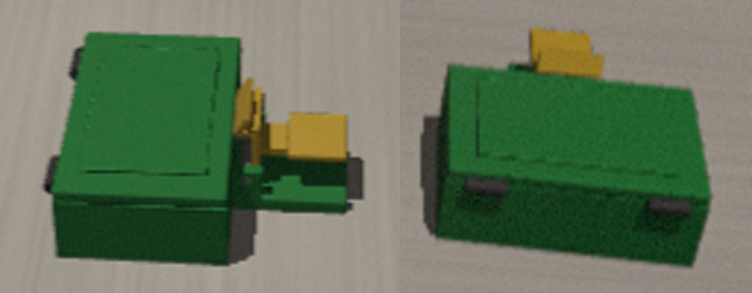

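The crop shows the lid-top corners in side pixels at about (283,302), (340,304), (337,364) and (270,362). The pad-top corners are at about (359,332), (380,333), (380,350) and (358,348.5).

Run:
```python
from h import *
for n,Q in(("side",((283,302.4),(340,304.2),(337.4,364.2),(269.9,362.4))),("scene",((427,242.2),(509.5,250.7),(515,287.2),(423.6,277.3)))):
    c=np.array([onplane(n,p,.05) for p in Q]);print(n,c.round(3).tolist(),c.mean(0).round(4))
c=np.array([onplane("side",p,.036) for p in((358.7,332),(380,332.7),(380,350),(358,348.5))]);print("pad",c.round(3).tolist(),c.mean(0))
```

```text
side [[0.631, 0.149], [0.544, 0.15], [0.543, 0.277], [0.634, 0.277]] [0.5882 0.2135]
scene [[0.551, 0.147], [0.554, 0.274], [0.642, 0.27], [0.639, 0.139]] [0.5964 0.2075]
pad [[0.515, 0.196], [0.484, 0.196], [0.485, 0.233], [0.516, 0.231]] [0.4999014  0.21395535]
```

```bash
python3 -m creep '[[[0,40,0,0,0,0,0.15],[0,80,-30,0,0,0,0.3],[0,120,-60,0,0,0,0.45],[0,160,-90,0,0,0,0.6],[0,200,-120,0,0,0,0.75]]]' 20
```

```text
time: 0.6
position: [0.5319, 0.1969, 0.2221]
tool_rot: [-2.873, -1.271, 0.001]
ft_force: [1.1, 0.7, -0.8]
grip_width: 0.631
```

```bash
python3 -m creep '[[[0,0,0,20,0,0,0.148],[0,0,0,40,0,0,0.296],[0,0,0,60,0,0,0.444],[0,0,0,80,0,0,0.592],[0,0,0,100,0,0,0.74]]]'; python3 -m creep '[[[0,0,0,0,0,0,0.08],[0,0,0,0,0,0,0.08],[0,0,0,0,0,0,0.08]]]'
python3 - <<'E'
from h import *
s=ctrl.get_state();print(s["time"],s["position"],s["ft_force"])
from scipy.spatial.transform import Rotation as R
M=R.from_rotvec(s["tool_rot"]).as_matrix();print(M.round(3))
print(M.T@(np.array([.498,.213,.045])-s["position"])*1000)
P=ctrl.camera_params("wrist");im=ctrl.get_image("wrist");cv2.imwrite("pics/w1.png",im[:,:,::-1])
for b in blobs(im,(20,150,60),(32,255,255),60): print(b, onplane("wrist",b[1],.036,P))
E
```

```text
time: 1.1
position: [0.5332, 0.1953, 0.1214]
tool_rot: [3.138, 0.145, -0.001]
ft_force: [0.8, -0.1, -0.1]
grip_width: 0.173
time: 1.4
position: [0.5337, 0.1956, 0.1227]
tool_rot: [-3.141, -0.032, -0.0]
ft_force: [-0.2, 0.4, 0.5]
grip_width: 0.01
1.4 [0.53365674 0.19556848 0.12266103] [-0.18279106  0.40203002  0.54443498]
[[ 1.    0.02  0.  ]
 [ 0.02 -1.    0.  ]
 [ 0.   -0.   -1.  ]]
[-35.30651918 -18.15242447  77.65587708]
([274, 243, 48, 66, 1761], [296.4, 266.9]) [0.52239208 0.21240227]
```

View pics/w1.png

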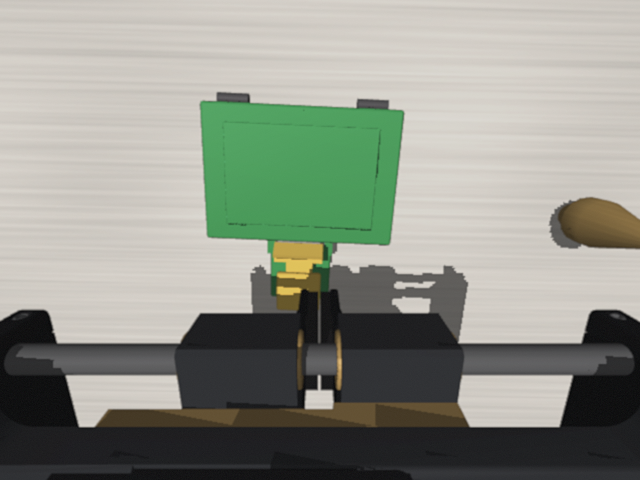

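The wrist view shows the lid with corners at (201,101), (404,110), (390,245) and (207,237). The pad, partly hidden by the fingers, is around (298,280), and the bob is well to the right at (600,222).

```bash
python3 - <<'E'
from h import *
P=ctrl.camera_params("wrist")
c=np.array([onplane("wrist",p,.05,P) for p in((201,101),(404,110),(390,245),(207,237))]);print(c.round(4).tolist(),c.mean(0))
e=c[:2].mean(0)-c[2:].mean(0);u=e/np.linalg.norm(e);w=c[0]-c[1];print(u,w/np.linalg.norm(w));print("pad",c.mean(0)-.09*u,"push",c.mean(0)-.005*u)
E
python3 -m creep '[[[0,-18,-9,20,0,0,0],[0,-36,-18,40,0,0,0],[0,-36,-18,40,0,0,0]]]'
```

```text
[[0.6373, 0.2711], [0.6344, 0.144], [0.5456, 0.1456], [0.5491, 0.2742]] [0.59159153 0.2087238 ]
[ 0.99963432 -0.02704105] [0.02223232 0.99975283]
pad [0.50162444 0.21115749] push [0.58659336 0.208859  ]
time: 1.75
position: [0.4933, 0.2137, 0.0804]
tool_rot: [3.14, 0.036, -0.009]
ft_force: [-0.9, -0.1, 0.2]
grip_width: 0.006
```

```bash
python3 -m creep '[[[0,3,0,20,0,0,0],[0,3,2,38,0,0,0],[0,3,2,46,0,0,0],[0,3,2,51,0,0,0],[0,3,2,51,0,0,0]]]'
python3 - <<'E'
from h import *
cv2.imwrite("pics/s2.png",ctrl.get_image("side")[150:470,150:570,::-1])
s=ctrl.get_state();print(s["time"],s["position"],s["ft_force"])
E
```

```text
time: 2.25
position: [0.5006, 0.2107, 0.0318]
tool_rot: [3.141, 0.029, 0.0]
ft_force: [-0.7, -0.2, -0.2]
grip_width: 0.004
2.3 [0.50119491 0.21102411 0.03224371] [-0.03542735 -0.57647519 -0.27789486]
```

View pics/s2.png

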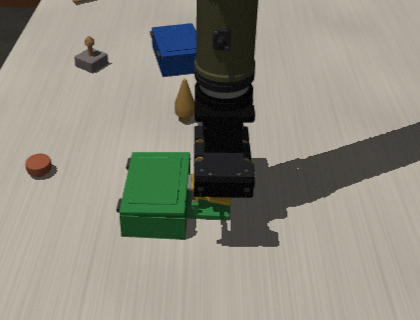

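The lid is still shut and there is hardly any force. Pressing 4 mm deeper.

```bash
python3 -m creep '[[[0,-1,0,2,0,0,0],[0,-1,0,4,0,0,0],[0,-1,0,4,0,0,0],[0,-1,0,4,0,0,0]]]'
python3 - <<'E'
from h import *
cv2.imwrite("pics/s3.png",ctrl.get_image("side")[150:470,150:570,::-1])
s=ctrl.get_state();print(s["time"],s["position"],s["ft_force"])
E
```

```text
time: 2.7
position: [0.5005, 0.2114, 0.0287]
tool_rot: [-3.14, -0.029, -0.004]
ft_force: [0.8, 0.6, 5.3]
grip_width: 0.011
2.75 [0.50051728 0.21134036 0.02863057] [ 1.39472    -0.06054084  5.77077059]
```

View pics/s3.png

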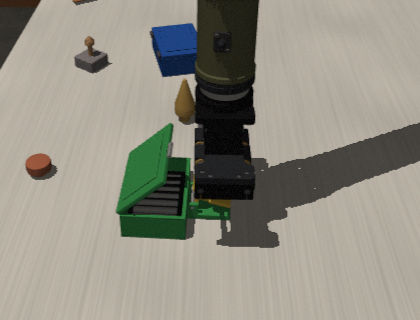

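The lid is wide open and the bits are visible. Lifting straight up, pausing, then going over the lid.

```bash
python3 -m creep '[[[0,-3,0,-20,0,0,0],[0,-3,0,-55,0,0,0],[0,-3,0,-90,0,0,0],[0,-3,0,-125,0,0,0],[0,-3,0,-135,0,0,0]]]'
python3 -m creep '[[[0,20,0,0,0,0,0],[0,45,0,0,0,0,0],[0,70,0,0,0,0,0],[0,89,0,0,0,0,0],[0,89,0,0,0,0,0]]]'
python3 -m creep '[[[0,0,0,0,0,0,0],[0,0,0,0,0,0,0],[0,0,0,0,0,0,0]]]'
python3 - <<'E'
from h import *
cv2.imwrite("pics/s4.png",ctrl.get_image("side")[150:470,150:570,::-1])
E
```

```text
time: 3.25
position: [0.498, 0.2116, 0.1663]
tool_rot: [-3.139, -0.029, -0.008]
ft_force: [1.0, -0.7, -1.0]
grip_width: 0.003
time: 3.75
position: [0.5864, 0.2114, 0.1606]
tool_rot: [3.14, 0.026, -0.002]
ft_force: [-0.1, 0.1, -0.4]
grip_width: 0.005
time: 4.05
position: [0.5843, 0.2127, 0.1625]
tool_rot: [3.141, 0.03, -0.001]
ft_force: [0.4, -0.7, -0.4]
grip_width: 0.005
```

View pics/s4.png

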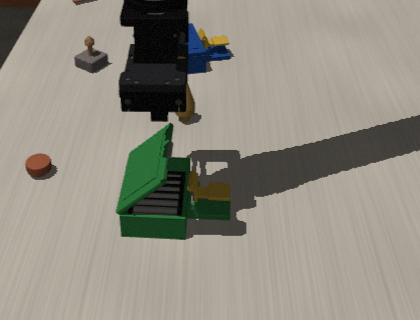

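Lid still wide open, tool above it. Pushing straight down.

```bash
python3 -m creep '[[[0,1,3,25,0,0,0],[0,1,3,50,0,0,0],[0,1,3,70,0,0,0],[0,1,3,85,0,0,0],[0,1,3,97,0,0,0]]]'
python3 -m creep '[[[0,0,0,5,0,0,0],[0,0,0,9,0,0,0],[0,0,0,13,0,0,0],[0,0,0,16,0,0,0],[0,0,0,16,0,0,0]]]'
```

```text
time: 4.6
position: [0.5861, 0.2096, 0.0651]
tool_rot: [-3.141, -0.029, -0.0]
ft_force: [-0.8, -0.0, 2.0]
grip_width: 0.004
time: 5.1
position: [0.5871, 0.2098, 0.0509]
tool_rot: [-3.141, -0.029, -0.003]
ft_force: [-0.0, 0.5, -0.1]
grip_width: 0.008
```

```bash
python3 -m creep '[[[0,0,0,1,0,0,0],[0,0,0,2,0,0,0],[0,0,0,3,0,0,0],[0,0,0,3,0,0,0]]]'
python3 -m creep '[[[0,0,0,-10,0,0,0],[0,0,0,-40,0,0,0],[0,0,0,-80,0,0,0],[0,0,0,-120,0,0,0],[0,0,0,-120,0,0,0]]]'
python3 -m creep '[[[0,0,0,0,0,0,0],[0,0,0,0,0,0,0],[0,0,0,0,0,0,0],[0,0,0,0,0,0,0],[0,0,0,0,0,0,0]]]'
python3 - <<'E'
from h import *
cv2.imwrite("pics/s5.png",ctrl.get_image("side")[150:470,150:570,::-1])
im=ctrl.get_image("scene");cv2.imwrite("pics/c5.png",im[:,:,::-1])
E
```

```text
time: 5.5
position: [0.5871, 0.2098, 0.0499]
tool_rot: [-3.141, -0.029, -0.003]
ft_force: [-6.1, -1.4, 17.3]
grip_width: 0.0
time: 6.0
position: [0.5905, 0.2107, 0.1737]
tool_rot: [-3.137, -0.028, -0.019]
ft_force: [0.7, 0.7, 0.2]
grip_width: 0.005
time: 6.5
position: [0.586, 0.2093, 0.1656]
tool_rot: [3.141, 0.029, -0.002]
ft_force: [-0.1, 0.2, 0.9]
grip_width: 0.007
```

View pics/s5.png

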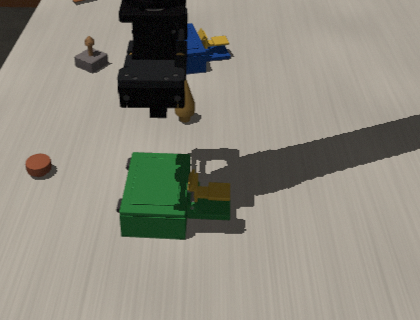

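View pics/c5.png

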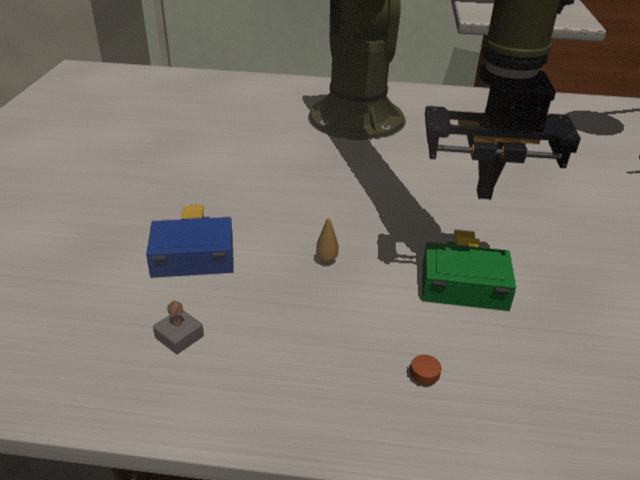

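The green lid has stayed shut for a second with the tool clear. The blue case is shut at (192,245) and the bob is standing at (328,241), unchanged.

```bash
python3 -c "
from bench import ctrl
print(ctrl.close_job())"
```

```text
the job is handed in; nothing more can be done
None
```

The job is done and handed in at about 6.6 s of robot time; the hand-in reports no verdict.

- **Opening:** I pressed the green case's thumb pad with the closed fingers, using about 5 N. The first press, to z = 32 mm, did not release the lid, so I went about 4 mm deeper and it popped wide open. It stayed open for more than a second with the bits in view, going by pictures at 2.75 s and 4.05 s.
- **Closing:** I pushed straight down about 85 mm beyond the pad. The wrist read 17 N at the bottom.
- **Last checks:** About a second after lifting away, with the tool at z = 0.166 m and no contact force, the pictures showed the green lid shut and the blue case shut. The bob stood upright at its starting pixel. I judged the lid angles from the pictures only, since the state has no lid reading.

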